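Tighten the red cam clamp by its ratchet lever

TASK

Two small cam clamps stand on the bench; tighten the one with the red grip fully, until its jaw has closed on the small dark red sharpening stone. Its lever is almost against its forward stop, so lift the lever off its teeth, swing it back, let it drop into the teeth again and turn it clockwise (seen from above); leave the lever down in its teeth and do not disturb the lever of the clamp with the blue grip.

Things in the scene. Friction and masses are not known exactly. Their poses are not given: they have to be found in the camera images.
- red_grip (a point): Centre (half-way up) of the red upright round grip, 22 mm across, 41 mm tall, turning freely on its pin at the lever's end, 90 mm from the spindle axis; 83 mm above the bench, lever down. The lever arm's top lies 21 mm below this point, the hub's top 14 mm below. A spring holds the lever down: lifting takes 6 to 9 N; it clears its teeth at 7 mm and its travel ends at 14 mm: lift 10 to 12 mm.
- red_axis (a point): On the red clamp's vertical spindle axis, 12 mm above the bench; z up, x from jaws to lever. Base plate 125 x 74 mm, fixed, x -80 to +45 mm; jaws and stone (dark red, 12 x 37 x 9 mm) at x -28 to -72 mm. Stops let the lever point from -0.70 rad (forward, clockwise end) to +0.70 rad (swung back) off this x, counter-clockwise positive; at the start -0.35 to -0.60 rad.
- red_spindle (a joint): Spindle angle of the red clamp, rad; clockwise from above tightens and raises it: 0 to 0.25 at the start, 1.0 at the hard stop, jaw (7 mm per rad) closed on the stone. Lifted, the lever swings free and the spindle stays; let down, it drops into one of 16 teeth (0.39 rad apart, so up to one tooth of lost motion) and turns the spindle with about 3 N at the grip, tighter or looser.
- blue_grip (a point): Centre of the blue grip of the other clamp, of the same make and size, standing empty: a bystander whose lever must stay as it is.

How it is judged:
By the outcome, as a careful person would: the job done as asked, in the order asked, and still so for the second after the job is handed in, with the robot touching nothing.
It also fails if it takes over 32 s, if anything falls off the work surface, if the arm or the gripper's body presses on something with over 40 N, if the wrist force passes 120 N, or if a joint passes its speed limit or range.

ROBOT

A 6-joint arm with a two-finger parallel gripper is mounted at the origin on the work surface; the furniture and walls round the work are solid. World frame = base frame: x ahead of the robot, y to its left, z up, the work surface at z = 0. Lengths are in m, angles in rad, forces in N, time in s.
With the tool pointing down it reaches from about 0.3 to 0.775 m from the base axis. Payload 14.6 kg.
Tool frame: the origin (TCP) lies on the centre line of the jaws, within the pads' length; the fingertips stand 19 mm ahead of it and the grasp point (between the pads) is the TCP; y points along the fingers, x is the direction in which the jaws open and shut, and the axes are right-handed (so a half turn about y gives the same grasp; the last joint's range is limited). The gripper opens to 94 mm and grips with 3 to 60 N. Pads are 16 mm wide; open, the fingers measure 119 mm over their backs; the gripper's body (75 mm by 177 mm) begins 78 mm behind the grasp point.
Start: joints at [-1.177, 0.3, 1.521, -0, 1.321, -0.067], TCP at [0.245, -0.493, 0.224] pointing down, gripper open.
Joint ranges: [-3.03, 3.03], [-0.79, 2.21], [0.23, 2.52], [-1.04, 4.18], [0, 3.07], [-2.55, 2.55]. Speed limits (rad/s): [2.22, 2.22, 2.57, 3.14, 3.14, 3.14].

INTERFACE

Orientations are given as [roll, pitch, yaw] about the fixed x, y, z axes, in that order (R = Rz(yaw) Ry(pitch) Rx(roll)).
In Python, from station import get_obs, cams, workorder gives the robot as it stands.
- The arm moves only by the shell command python3 -m handwheel 'ROWS' [FORCE]. ROWS is JSON, a list of rows, each an object of numbers: "fingers": the opening, from -1 (shut) to 1 (fully open); "x", "y", "z": the shift along the tool's x, y, z in m; "spin": the turn about the tool's y in degrees. In form: [{"fingers": .., "x": .., "y": .., "z": .., "spin": ..}, ...]. A call has exactly 10 rows; each row is the pose to reach, as a shift and turn from the pose commanded when the call began, along the tool's axes at that moment; what a row does not reach only later rows make up. A row lasts 1/10 s, in which the tool goes at most 50 mm and 8.59 degrees, less where a joint would pass 70% of its speed; a pose out of reach is approached as far as the arm can. A call with a gripper value outside its range is refused whole. The fingers move at their own pace and stop on an object; FORCE is the grip in N (left out, the last holds). Time passes only in rows, so rows that repeat a pose let the fingers close, or fill a call up. It gives the time, the measured TCP pose, the force and the opening at its end, in the units of the state.
- get_obs(): the state, without advancing time (a new reading comes with each control period).
- cams.camera(name): name is "scene" or "side" or "wrist"; returns (picture, depth): 420x560x3 uint8, red, green, blue; 420x560 float32, m along the optical axis (not along the pixel's ray), 0 where there is no reading.
- cams.get_calibration(name): a dict with "fx", "fy", "cx", "cy" (pixels), "view" (4x4, takes a point from world to camera coordinates). Camera axes: x right, y down, z forward; pixel columns grow to the right and rows downward; lengths in m; the calibration is good to about 2 mm. A picture is of the moment at which its call begins: read the wrist's pose just before it. get_calibration takes no time and is no camera call; for the wrist camera it gives the pose at the moment of the call.
- workorder.hand_in(): hands the job in, once; it reports no verdict.
The state is a dict: "time_s": time; "qpos": joint angles; "joint_vel": joint speeds; "tau": joint torques, N m; "ee_pos": TCP position; "eef_rot": TCP orientation; "force": force on the tool from outside, world axes, zero at the start; "moment": the same for the moment, N m; "grip_width": finger opening in m.
Only numpy, scipy, OpenCV 4.12 (cv2) and the standard library are available. Lean on these libraries where they do the work, as an engineer would, in place of code of your own. Each camera call takes 0.05 s, during which the arm holds its last target. There are 200 camera calls.

## Working session

There is one attempt and no reset: what is moved stays moved. The work goes in short steps, Python scripts to look and compute and a shell command to move; the robot and the scene stay as the last step left them, time stands still between calls to the robot, and variables do not carry over. Pictures are saved under pics/ and viewed, about 8 in all and at most 12, crops included, and the job is handed in when it is done.

```bash
mkdir -p pics; ls; python3 - <<'E'
from station import get_obs, cams, workorder
import cv2,numpy as np
print(get_obs())
for n in ("scene","side"):
    im,d=cams.camera(n); np.savez(f"pics/{n}0.npz",im=im,d=d)
    cv2.imwrite(f"pics/{n}0.png",im[:,:,::-1]); c=cams.get_calibration(n); print(n,c)
E
```

```text
pics
{'time_s': 0.0, 'qpos': array([-1.17660356e+00,  3.00460556e-01,  1.52161913e+00, -3.81809436e-05,
        1.32070557e+00, -6.65850591e-02]), 'joint_vel': array([-1.64025871e-05,  1.12077867e-03, -7.18907937e-04, -8.07466798e-04,
       -1.93239472e-06,  2.38277952e-03]), 'tau': array([-1.58971841e-03, -5.31820536e+01, -3.52741778e+01,  7.07572815e-02,
        2.44566542e-02, -1.04012508e-04]), 'ee_pos': array([ 0.24445159, -0.49240138,  0.22387601]), 'eef_rot': array([-1.57075388e+00,  1.19241658e-03, -1.11000900e+00]), 'force': array([-1.16975353,  0.15608046,  0.49866947]), 'moment': array([-0.01751331,  0.01435414, -0.05722131]), 'grip_width': 0.09393000936320446}
scene {'fx': 468.57286434826506, 'fy': 468.57286434826506, 'cx': 281.258164183805, 'cy': 202.3500913358011, 'view': array([[-0.8916919 , -0.45247371,  0.01237301,  0.48119839],
       [-0.23416283,  0.43772784, -0.86807955,  0.25186473],
       [ 0.38736717, -0.7769568 , -0.49627089,  0.59656272],
       [ 0.        ,  0.        ,  0.        ,  1.        ]])}
side {'fx': 478.45295667090596, 'fy': 478.45295667090596, 'cx': 276.88580018992235, 'cy': 209.71415384467545, 'view': array([[ 0.99915047,  0.04087797, -0.00522856, -0.5509644 ],
       [ 0.0191335 , -0.57250794, -0.81967589,  0.03944132],
       [-0.03650007,  0.81887951, -0.57280372,  0.97332321],
       [ 0.        ,  0.        ,  0.        ,  1.        ]])}
```

View pics/scene0.png

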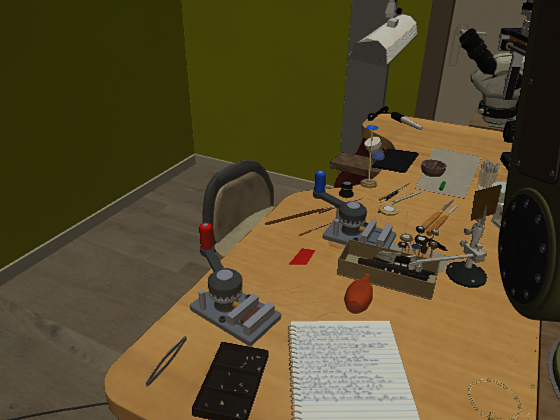

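View pics/side0.png

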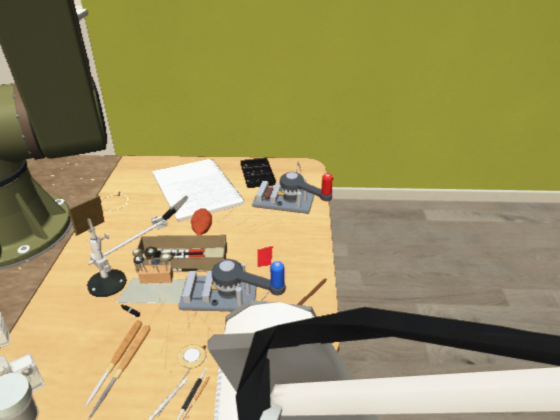

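Scene view: red grip at about (207,236), red clamp hub at (225,278), base plate around (235,310), and the blue grip at (320,183). Side view: red grip at (327,185), hub at (291,180).

```bash
cat > h.py <<'E'
import numpy as np, cv2
from station import get_obs, cams
def cloud(d,c):
    v,u=np.mgrid[:d.shape[0],:d.shape[1]]
    P=np.stack([(u-c['cx'])/c['fx']*d,(v-c['cy'])/c['fy']*d,d],-1)
    V=c['view']; W=(P-V[:3,3])@V[:3,:3]; W[d<=0]=np.nan; return W
def mask(im,col):
    h=cv2.cvtColor(im,cv2.COLOR_RGB2HSV); H,S,V=h[...,0],h[...,1],h[...,2]
    return ((S>150)&(V>60)&((H<5)|(H>174))) if col=='red' else ((S>150)&(V>60)&(H>105)&(H<130))
def ray(c,u,v):
    V=c['view'];o=-V[:3,:3].T@V[:3,3];r=V[:3,:3].T@np.array([(u-c['cx'])/c['fx'],(v-c['cy'])/c['fy'],1]);return o,r
def onz(c,u,v,z):
    o,r=ray(c,u,v);return o+r*(z-o[2])/r[2]
E
python3 - <<'E'
from h import *
L={}
for n,(bx) in {"scene":{'red':(190,215,215,255),'blue':(310,165,332,200)},"side":{'red':(315,168,338,202),'blue':(265,255,290,298)}}.items():
    f=np.load(f"pics/{n}0.npz");im,d=f['im'],f['d'];c=cams.get_calibration(n);W=cloud(d,c)
    for k,(a,b,e,g) in bx.items():
        m=mask(im,k).copy();q=np.zeros_like(m);q[b:g,a:e]=1;m&=q>0
        v,u=np.nonzero(m);p=W[m];cu,cv=(u.min()+u.max())/2,(v.min()+v.max())/2
        L[n,k]=(c,cu,cv)
        print(n,k,m.sum(),cu,cv,'pts',np.nanmedian(p,0).round(4),np.nanmin(p[:,2]),np.nanmax(p[:,2]),'onz',onz(c,cu,cv,.083).round(4))
for k in('red','blue'):
    A=[];B=[]
    for n in('scene','side'):
        o,r=ray(*L[n,k]);r/=np.linalg.norm(r);M=np.eye(3)-np.outer(r,r);A.append(M);B.append(M@o)
    x=np.linalg.lstsq(np.vstack(A),np.hstack(B),rcond=None);print(k,x[0].round(4),x[1])
# hub
for n,b in {"scene":(185,245,290,345),"side":(248,165,338,215)}.items():
    f=np.load(f"pics/{n}0.npz");c=cams.get_calibration(n);W=cloud(f['d'],c);P=W[b[1]:b[3],b[0]:b[2]].reshape(-1,3)
    for lo,hi in((.064,.075),(.005,.016)):
        s=P[(P[:,2]>lo)&(P[:,2]<hi)];h=cv2.minAreaRect(s[:,:2].astype(np.float32)*1000);print(n,lo,len(s),np.median(s,0).round(4),h, s.min(0).round(3),s.max(0).round(3))
    cv2.imwrite(f"pics/{n}crop.png",cv2.resize(f['im'][b[1]-20:b[3]+10,b[0]-20:b[2]+20,::-1],None,fx=5,fy=5,interpolation=2))
E
```

```text
scene red 298 206.0 235.5 pts [0.642  0.0665 0.0881] -0.35429870447274814 0.10499892743494132 onz [0.648  0.0588 0.083 ]
scene blue 195 320.0 181.5 pts [ 0.5565 -0.1979  0.0877] 0.06370365168540787 0.10463437734051204 onz [ 0.5591 -0.2065  0.083 ]
side red 174 326.5 184.5 pts [0.6478 0.051  0.087 ] 0.06528466815393792 0.10549146294838338 onz [0.6481 0.0592 0.083 ]
side blue 277 277.0 275.5 pts [ 0.5608 -0.2141  0.0891] 0.06110191519085329 0.10604033132776382 onz [ 0.5605 -0.2078  0.083 ]
red [0.648  0.0589 0.0831] [2.11808118e-08]
blue [ 0.56   -0.2075  0.0825] [5.27203399e-07]
scene 0.064 490 [0.5754 0.1187 0.0674] ((598.38671875, 93.15695190429688), (44.40763473510742, 109.86392211914062), 43.475555419921875) [0.555 0.057 0.064] [0.652 0.139 0.073]
scene 0.005 1390 [0.5435 0.1426 0.012 ] ((545.688720703125, 131.63076782226562), (152.80453491210938, 113.40620422363281), 26.2288875579834) [0.456 0.08  0.005] [0.626 0.198 0.016]
side 0.064 269 [0.5829 0.1038 0.0683] ((610.320068359375, 92.51124572753906), (45.70068359375, 120.68727111816406), 60.34717559814453) [0.556 0.048 0.064] [0.658 0.133 0.075]
side 0.005 899 [0.5415 0.1022 0.0122] ((549.463623046875, 167.07174682617188), (137.54660034179688, 219.6410369873047), 11.444318771362305) [0.472 0.068 0.005] [0.626 0.27  0.016]
```

View pics/scenecrop.png

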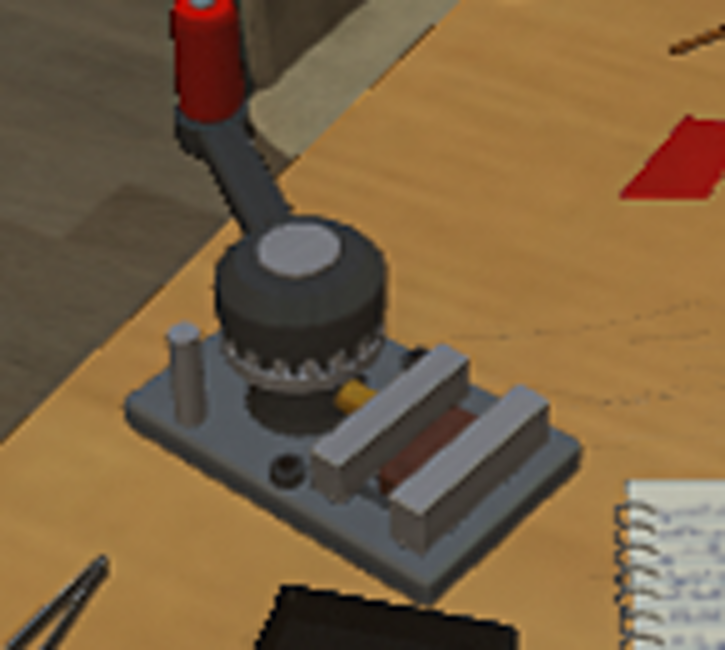

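The crop shows the light hub cap at crop (299,249), plate corners at left (127,405), bottom (428,592) and right (582,440), a stop pin on the plate, and the stone between the jaws with a visible gap.

```bash
python3 - <<'E'
from h import *
c=cams.get_calibration('scene')
g=np.array([.648,.0589])
px=lambda a,b:(165+a/5-.4,225+b/5-.4)
for z in(.069,.072):
    h=onz(c,*px(299,249),z)[:2];print('cap',h,np.linalg.norm(g-h))
k=[onz(c,*px(*p),.012)[:2] for p in((127,405),(428,592),(582,440))];print(np.array(k),np.linalg.norm(k[0]-k[1]),np.linalg.norm(k[2]-k[1]))
x=(k[0]-k[1]);ps=np.arctan2(x[1],x[0]);y=k[2]-k[1];py=np.arctan2(y[1],y[0]);print(ps,py)
for psi in (ps,py+np.pi/2,py-np.pi/2):
    X=np.array([np.cos(psi),np.sin(psi)]);mid=(k[0]+k[1])/2;ax=(k[1]+k[2])/2+80*X/1000;print(psi,'axis est',ax,'lever ang',np.arctan2(g[1]-h[1],g[0]-h[0])-psi)
E
```

```text
cap [0.57710833 0.1148778 ] 0.09032797838092847
cap [0.57492428 0.11798945] 0.09397672360847553
[[0.62373835 0.14449727]
 [0.50360462 0.16739808]
 [0.49293013 0.09325569]] 0.12229701464438543 0.07490687200195464
-0.18836766364665897 -1.7137866121578735
-0.18836766364665897 axis est [0.57685227 0.11534643] lever ang -0.49159874860933533
-0.14299028536297698 axis est [0.57745092 0.1189266 ] lever ang -0.5369761268930173
-3.28458293895277 axis est [0.41908383 0.14172717] lever ang 2.604616526696776
```

```bash
python3 - <<'E'
from h import *
for n in("scene","side"):
    f=np.load(f"pics/{n}0.npz");c=cams.get_calibration(n);W=cloud(f['d'],c)
    with np.errstate(invalid='ignore'):
        m=(W[...,2]>.1)&(W[...,0]>.2)&(W[...,0]<.85)&(W[...,1]>-.5)&(W[...,1]<.35)
    N,l,st,ce=cv2.connectedComponentsWithStats(m.astype(np.uint8))
    for i in range(1,N):
        if st[i,4]>15: p=W[l==i];print(n,st[i],p.min(0).round(2),p.max(0).round(2))
a=-1.11;d=np.array([.648-.2445,.059+.4924])
print('x',d@[np.cos(a),np.sin(a)],'z',d@[-np.sin(a),np.cos(a)],'spin',np.degrees(-(-1.5708-a)))
E
```

```text
scene [  498     0    62   309 12209] [ 0.2  -0.5   0.15] [0.28 0.13 0.46]
scene [348  38  41  30 820] [ 0.52 -0.5   0.25] [ 0.62 -0.47  0.31]
scene [366 124  13  21  73] [ 0.51 -0.42  0.1 ] [ 0.53 -0.39  0.15]
scene [315 171  11   6  49] [ 0.55 -0.21  0.1 ] [ 0.57 -0.2   0.11]
scene [471 184  31  46 853] [ 0.24 -0.17  0.1 ] [ 0.27 -0.13  0.17]
scene [199 223  13   8  80] [0.64 0.05 0.1 ] [0.66 0.07 0.11]
side [  15    0   92  151 6310] [ 0.2  -0.07  0.16] [0.26 0.12 0.45]
side [322 173  11   8  60] [0.64 0.05 0.1 ] [0.66 0.07 0.11]
side [  68  195   37   48 1019] [ 0.24 -0.17  0.1 ] [ 0.27 -0.13  0.17]
side [270 261  14  11 113] [ 0.55 -0.22  0.1 ] [ 0.57 -0.2   0.11]
side [ 223  300   93   34 1502] [ 0.53 -0.5   0.28] [ 0.6  -0.48  0.31]
x -0.3144673332786996 z 0.6066007800032763 spin 26.401895199628328
```

```bash
python3 -m handwheel '[{"fingers":1,"x":-0.022,"y":0,"z":0.043,"spin":3},{"fingers":1,"x":-0.045,"y":0,"z":0.087,"spin":6},{"fingers":1,"x":-0.067,"y":0,"z":0.13,"spin":9},{"fingers":1,"x":-0.09,"y":0,"z":0.173,"spin":12},{"fingers":1,"x":-0.112,"y":0,"z":0.217,"spin":15},{"fingers":1,"x":-0.135,"y":0,"z":0.26,"spin":18},{"fingers":1,"x":-0.157,"y":0,"z":0.303,"spin":21},{"fingers":1,"x":-0.18,"y":0,"z":0.347,"spin":24},{"fingers":1,"x":-0.202,"y":0,"z":0.39,"spin":26.4},{"fingers":1,"x":-0.225,"y":0,"z":0.433,"spin":26.4}]' 30; python3 -c "
from station import get_obs as g
import numpy as np
o=g();print(o['force'],o['eef_rot']);d=np.array([.648,.0589])-o['ee_pos'][:2];a=o['eef_rot'][2];print('x',d@[np.cos(a),np.sin(a)],'z',d@[-np.sin(a),np.cos(a)])"
```

```text
time_s: 1.1
ee_pos: [0.5331, -0.0967, 0.2243]
eef_rot: [-1.571, 0.0, -1.572]
force: [0.7, -1.7, 0.1]
grip_width: 0.0939
[ 0.66970291 -1.65306033  0.08015547] [-1.57108608e+00  2.88176699e-05 -1.57226560e+00]
x -0.15572768508818247 z 0.11462599656609578
```

```bash
python3 -m handwheel '[{"fingers":1,"x":-0.035,"y":0,"z":0.026,"spin":0},{"fingers":1,"x":-0.07,"y":0,"z":0.052,"spin":0},{"fingers":1,"x":-0.105,"y":0,"z":0.077,"spin":0},{"fingers":1,"x":-0.14,"y":0,"z":0.102,"spin":0},{"fingers":1,"x":-0.156,"y":0,"z":0.115,"spin":0},{"fingers":1,"x":-0.156,"y":0.01,"z":0.115,"spin":0},{"fingers":1,"x":-0.156,"y":0.03,"z":0.115,"spin":0},{"fingers":1,"x":-0.156,"y":0.04,"z":0.115,"spin":0},{"fingers":1,"x":-0.156,"y":0.04,"z":0.115,"spin":0},{"fingers":1,"x":-0.156,"y":0.04,"z":0.115,"spin":0}]' 30; python3 - <<'E'
from h import *
c=cams.get_calibration('wrist');im,d=cams.camera('wrist');cv2.imwrite('pics/w1.png',im[:,:,::-1]);np.savez('pics/w1.npz',im=im,d=d)
W=cloud(d,c);m=mask(im,'red');print(c['fx'],c['view'])
N,l,st,ce=cv2.connectedComponentsWithStats(m.astype(np.uint8))
for i in range(1,N):
    if st[i,4]>40:p=W[l==i];print(st[i],ce[i],np.nanmin(p,0).round(3),np.nanmax(p,0).round(3),onz(c,*ce[i],.1035))
E
```

```text
time_s: 2.1
ee_pos: [0.6473, 0.0569, 0.185]
eef_rot: [-1.57, -0.0, -1.571]
force: [0.5, 0.4, 0.0]
grip_width: 0.0941
320.6355087502622 [[-8.06857162e-04 -9.99998912e-01 -1.23523295e-03  5.77577900e-02]
 [-9.67721847e-01  4.69510095e-04  2.52020250e-01  6.10189820e-01]
 [-2.52019396e-01  1.39870626e-03 -9.67721172e-01  5.15565391e-01]
 [ 0.00000000e+00  0.00000000e+00  0.00000000e+00  1.00000000e+00]]
[265 199  26  33 600] [277.36833333 214.20666667] [0.64  0.049 0.067] [0.659 0.069 0.105] [0.65416211 0.0588621  0.1035    ]
[358 281  20  22 223] [367.30493274 291.49327354] [ 0.517 -0.06  -0.002] [0.641 0.01  0.207] [ 0.58730359 -0.01596292  0.1035    ]
```

View pics/w1.png

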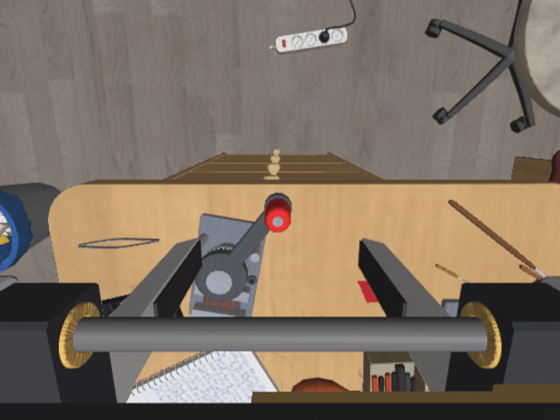

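Wrist view: the red grip lies between the open fingers, with its top disc at about (278,221). The hub cap is at (219,279), and the plate's far corners are at about (203,215) and (266,233).

```bash
python3 - <<'E'
from h import *
f=np.load('pics/w1.npz');im=f['im'];d=f['d'];c=cams.get_calibration('wrist');W=cloud(d,c)
m=mask(im,'red');p=W[m&(W[...,2]>.098)&(W[...,2]<.108)];print('top',p.mean(0),(p.min(0)+p.max(0))/2)
print('griptop',onz(c,278,221,.1035),'cap',onz(c,219,279,.0705))
b=W[190:320,180:275].reshape(-1,3);b=b[(b[:,2]>.009)&(b[:,2]<.015)];r=cv2.minAreaRect((b[:,:2]*1000).astype(np.float32));print(len(b),r,cv2.boxPoints(r))
h=W[240:320,180:260].reshape(-1,3);h=h[(h[:,2]>.066)&(h[:,2]<.076)];print(cv2.minEnclosingCircle((h[:,:2]*1000).astype(np.float32)),h[:,2].max())
E
```

```text
top [0.65071274 0.05913276 0.10288263] [0.6499405  0.05892311 0.10164082]
griptop [0.64876193 0.0584893  0.1035    ] cap [0.58220555 0.11425077 0.0705    ]
2007 ((559.614501953125, 123.28292846679688), (83.05445098876953, 129.52732849121094), 79.74119567871094) [[488.49042  93.95366]
 [615.9471   70.88551]
 [630.7386  152.6122 ]
 [503.28192 175.68034]]
((578.1988525390625, 114.66329193115234), 21.583518981933594) 0.07203370221691265
```

```bash
python3 -m handwheel '[{"fingers":0.3,"x":-0.002,"y":0.03,"z":0.002,"spin":0},{"fingers":0,"x":-0.002,"y":0.06,"z":0.002,"spin":0},{"fingers":0,"x":-0.002,"y":0.085,"z":0.002,"spin":0},{"fingers":0,"x":-0.002,"y":0.097,"z":0.002,"spin":0},{"fingers":-1,"x":-0.002,"y":0.097,"z":0.002,"spin":0},{"fingers":-1,"x":-0.002,"y":0.097,"z":0.002,"spin":0},{"fingers":-1,"x":-0.002,"y":0.097,"z":0.002,"spin":0},{"fingers":-1,"x":-0.002,"y":0.097,"z":0.002,"spin":0},{"fingers":-1,"x":-0.002,"y":0.097,"z":0.002,"spin":0},{"fingers":-1,"x":-0.002,"y":0.097,"z":0.002,"spin":0}]' 30
```

```text
time_s: 3.15
ee_pos: [0.6496, 0.0594, 0.0879]
eef_rot: [-1.57, -0.0, -1.571]
force: [1.0, -1.1, 0.2]
grip_width: 0.0215
```

```bash
python3 -m handwheel '[{"fingers":-1,"x":0,"y":-0.003,"z":0,"spin":0},{"fingers":-1,"x":0,"y":-0.006,"z":0,"spin":0},{"fingers":-1,"x":0,"y":-0.009,"z":0,"spin":0},{"fingers":-1,"x":0,"y":-0.011,"z":0,"spin":0},{"fingers":-1,"x":0,"y":-0.011,"z":0,"spin":0},{"fingers":-1,"x":0,"y":-0.011,"z":0,"spin":0},{"fingers":-1,"x":0,"y":-0.011,"z":0,"spin":0},{"fingers":-1,"x":0,"y":-0.011,"z":0,"spin":0},{"fingers":-1,"x":0,"y":-0.011,"z":0,"spin":0},{"fingers":-1,"x":0,"y":-0.011,"z":0,"spin":0}]' 40
python3 - <<'E'
import numpy as np
a0=-.673
for a in(-.6,-.45,-.3,-.15,0,.15,.3,.4,.48):print(a,'x',round(-.09*(np.sin(a)-np.sin(a0)),4),'z',round(.09*(np.cos(a)-np.cos(a0)),4))
E
```

```text
time_s: 4.15
ee_pos: [0.6492, 0.0595, 0.0983]
eef_rot: [-1.571, 0.0, -1.571]
force: [-2.0, 2.6, -7.8]
grip_width: 0.0211
-0.6 x -0.0053 z 0.0039
-0.45 x -0.017 z 0.0107
-0.3 x -0.0295 z 0.0156
-0.15 x -0.0427 z 0.0186
0 x -0.0561 z 0.0196
0.15 x -0.0695 z 0.0186
0.3 x -0.0827 z 0.0156
0.4 x -0.0911 z 0.0125
0.48 x -0.0977 z 0.0095
```

```bash
python3 -m handwheel '[{"fingers":-1,"x":-0.005,"y":0,"z":0.004,"spin":0},{"fingers":-1,"x":-0.017,"y":0,"z":0.0105,"spin":0},{"fingers":-1,"x":-0.0295,"y":0,"z":0.0155,"spin":0},{"fingers":-1,"x":-0.0425,"y":0,"z":0.0185,"spin":0},{"fingers":-1,"x":-0.056,"y":0,"z":0.0195,"spin":0},{"fingers":-1,"x":-0.0695,"y":0,"z":0.0185,"spin":0},{"fingers":-1,"x":-0.0825,"y":0,"z":0.0155,"spin":0},{"fingers":-1,"x":-0.091,"y":0,"z":0.0125,"spin":0},{"fingers":-1,"x":-0.0975,"y":0,"z":0.0095,"spin":0},{"fingers":-1,"x":-0.0975,"y":0,"z":0.0095,"spin":0}]' 40; python3 -c "
from h import *
o=get_obs();print(o['force'],o['ee_pos'])
c,_=cams.camera('scene');cv2.imwrite('pics/s2.png',cv2.resize(c[180:380,130:330,::-1],None,fx=3,fy=3))"
```

```text
time_s: 5.15
ee_pos: [0.658, 0.1579, 0.0979]
eef_rot: [-1.573, -0.001, -1.57]
force: [-7.1, -3.2, -7.9]
grip_width: 0.021
[-7.1172284  -3.16872932 -7.91811332] [0.65804729 0.15789167 0.0978661 ]
```

View pics/s2.png

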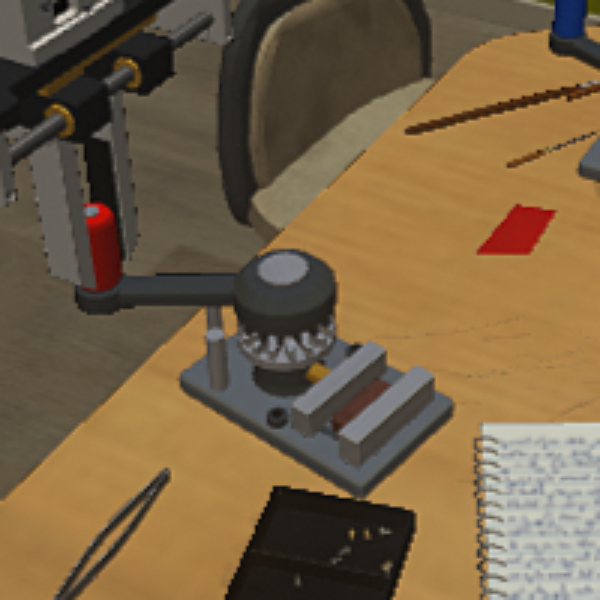

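The lever is lifted and swung back, with grip at crop (103,245) and the teeth visible. The force is purely radial at about 7.7 N, so it has not reached the stop. I'll release it so the spring drops it.

```bash
python3 -m handwheel '[{"fingers":-1,"x":0,"y":0.001,"z":-0.0005,"spin":0},{"fingers":-1,"x":0,"y":0.003,"z":-0.001,"spin":0},{"fingers":-0.36,"x":0,"y":0.003,"z":-0.001,"spin":0},{"fingers":-0.36,"x":0,"y":0.003,"z":-0.001,"spin":0},{"fingers":-0.36,"x":0,"y":0.003,"z":-0.001,"spin":0},{"fingers":-0.36,"x":0,"y":0.003,"z":-0.001,"spin":0},{"fingers":-0.36,"x":0,"y":0.006,"z":-0.001,"spin":0},{"fingers":-0.36,"x":0,"y":0.006,"z":-0.001,"spin":0},{"fingers":-0.36,"x":0,"y":0.006,"z":-0.001,"spin":0},{"fingers":-0.36,"x":0,"y":0.006,"z":-0.001,"spin":0}]' 40; cat > look.py <<'E'
from h import *
im,d=cams.camera('wrist');c=cams.get_calibration('wrist')
W=cloud(d,c);m=mask(im,'red')&(np.hypot(W[...,0]-.579,W[...,1]-.1145)<.12)&(W[...,2]>.05)
p=W[m];z=np.percentile(p[:,2],97);o=get_obs()
print('top z',z,'ctr',np.median(p[p[:,2]>z-.006],0),'tcp',o['ee_pos'],'F',o['force'].round(1))
im,d=cams.camera('scene');c=cams.get_calibration('scene');W=cloud(d,c);m=mask(im,'red')&(np.hypot(W[...,0]-.579,W[...,1]-.1145)<.12)&(W[...,2]>.05)
v,u=np.nonzero(m);p=W[m]
if len(p):
    cu,cv=(u.min()+u.max())/2,(v.min()+v.max())/2;q=onz(c,cu,cv,.083);print('scene zmax',np.percentile(p[:,2],97),'n',len(p),q,'r',np.hypot(q[0]-.579,q[1]-.1145),'world ang',np.arctan2(q[1]-.1145,q[0]-.579))
cv2.imwrite('pics/last.png',cv2.resize(im[180:380,130:330,::-1],None,fx=3,fy=3))
E
python3 look.py
```

```text
time_s: 6.2
ee_pos: [0.6579, 0.1569, 0.0925]
eef_rot: [-1.571, -0.0, -1.571]
force: [0.1, 0.0, -0.4]
grip_width: 0.0298
top z 0.1040649670370264 ctr [0.66108712 0.157314   0.10281216] tcp [0.65787997 0.15692236 0.09250789] F [ 0.1 -0.7 -0.3]
scene zmax 0.10427761636173863 n 283 [0.65444042 0.15739202 0.083     ] r 0.08678123093803275 world ang 0.5169771153155347
```

Grip top reads 104 mm, as at the start, so the lever has dropped home. The two grip positions refine the axis to (0.577, 0.1125).

```bash
python3 -m handwheel '[{"fingers":-0.36,"x":0,"y":0.002,"z":-0.002,"spin":0},{"fingers":-1,"x":0,"y":0.003,"z":-0.002,"spin":0},{"fingers":-1,"x":0,"y":0.003,"z":-0.002,"spin":0},{"fingers":-1,"x":0,"y":0.003,"z":-0.002,"spin":0},{"fingers":-1,"x":0.003,"y":0.003,"z":-0.0005,"spin":0},{"fingers":-1,"x":0.006,"y":0.003,"z":0.001,"spin":0},{"fingers":-1,"x":0.0105,"y":0.003,"z":0.003,"spin":0},{"fingers":-1,"x":0.015,"y":0.003,"z":0.005,"spin":0},{"fingers":-1,"x":0.019,"y":0.003,"z":0.0065,"spin":0},{"fingers":-1,"x":0.019,"y":0.003,"z":0.0065,"spin":0}]' 12; python3 look.py; python3 - <<'E'
import numpy as np
ax=np.array([.5767,.1125])
for a in(.25,.15,.05,-.05,-.15,-.2,-.25,-.3,-.4,-.5,-.6,-.7,-.8,-.85):print(a,(ax+.09*np.array([np.cos(a),np.sin(a)])).round(4))
E
```

```text
time_s: 7.3
ee_pos: [0.6638, 0.137, 0.0888]
eef_rot: [-1.573, -0.0, -1.571]
force: [-7.1, -0.1, -1.5]
grip_width: 0.0217
top z 0.1040075234979596 ctr [0.66870681 0.13752626 0.10283745] tcp [0.66377251 0.13717719 0.08881859] F [-8.1  0.5 -2.6]
scene zmax 0.10401785723045005 n 197 [0.66343505 0.13588228 0.083     ] r 0.08710039376580102 world ang 0.2480251257413993
0.25 [0.6639 0.1348]
0.15 [0.6657 0.1259]
0.05 [0.6666 0.117 ]
-0.05 [0.6666 0.108 ]
-0.15 [0.6657 0.0991]
-0.2 [0.6649 0.0946]
-0.25 [0.6639 0.0902]
-0.3 [0.6627 0.0859]
-0.4 [0.6596 0.0775]
-0.5 [0.6557 0.0694]
-0.6 [0.651  0.0617]
-0.7 [0.6455 0.0545]
-0.8 [0.6394 0.0479]
-0.85 [0.6361 0.0449]
```

```bash
python3 -m handwheel '[{"fingers":-1,"x":0.005,"y":0,"z":-0.001,"spin":0},{"fingers":-1,"x":0.011,"y":0,"z":0,"spin":0},{"fingers":-1,"x":0.016,"y":0,"z":0.0005,"spin":0},{"fingers":-1,"x":0.02,"y":0,"z":0.001,"spin":0},{"fingers":-1,"x":0.025,"y":0,"z":0.001,"spin":0},{"fingers":-1,"x":0.029,"y":0,"z":0.001,"spin":0},{"fingers":-1,"x":0.034,"y":0,"z":0.0005,"spin":0},{"fingers":-1,"x":0.038,"y":0,"z":0,"spin":0},{"fingers":-1,"x":0.0425,"y":0,"z":-0.001,"spin":0},{"fingers":-1,"x":0.0425,"y":0,"z":-0.001,"spin":0}]' 12; python3 look.py
```

```text
time_s: 8.4
ee_pos: [0.6633, 0.0947, 0.0895]
eef_rot: [-1.571, -0.0, -1.571]
force: [2.9, 1.7, -3.1]
grip_width: 0.0214
top z 0.10404015730979008 ctr [0.66925691 0.09539019 0.10281231] tcp [0.66340167 0.09503753 0.08954031] F [ 2.6  1.3 -2.5]
scene zmax 0.10385372693925439 n 157 [0.66484854 0.09340346 0.083     ] r 0.0884026906507741 world ang -0.24096660678907691
```

View pics/last.png

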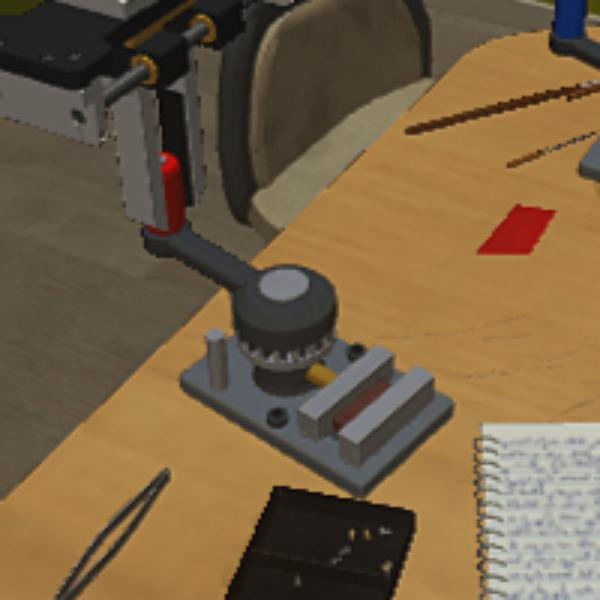

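The jaw has moved several mm toward the stone, leaving only a narrow gap. I'll continue in small steps and watch the force.

```bash
python3 -m handwheel '[{"fingers":-1,"x":0.001,"y":0,"z":0,"spin":0},{"fingers":-1,"x":0.002,"y":0,"z":0,"spin":0},{"fingers":-1,"x":0.003,"y":0,"z":0,"spin":0},{"fingers":-1,"x":0.004,"y":0,"z":-0.0005,"spin":0},{"fingers":-1,"x":0.005,"y":0,"z":-0.0005,"spin":0},{"fingers":-1,"x":0.006,"y":0,"z":-0.001,"spin":0},{"fingers":-1,"x":0.007,"y":0,"z":-0.001,"spin":0},{"fingers":-1,"x":0.008,"y":0,"z":-0.0015,"spin":0},{"fingers":-1,"x":0.008,"y":0,"z":-0.0015,"spin":0},{"fingers":-1,"x":0.008,"y":0,"z":-0.0015,"spin":0}]' 12;
```

```text
time_s: 9.5
ee_pos: [0.6617, 0.0874, 0.0893]
eef_rot: [-1.571, -0.0, -1.571]
force: [-0.7, 2.3, -3.6]
grip_width: 0.0215
```

Force is unchanged, so it's still turning. Next step runs to about -0.42.

```bash
python3 -m handwheel '[{"fingers":-1,"x":0.001,"y":0,"z":-0.0005,"spin":0},{"fingers":-1,"x":0.002,"y":0,"z":-0.001,"spin":0},{"fingers":-1,"x":0.003,"y":0,"z":-0.001,"spin":0},{"fingers":-1,"x":0.004,"y":0,"z":-0.0015,"spin":0},{"fingers":-1,"x":0.005,"y":0,"z":-0.002,"spin":0},{"fingers":-1,"x":0.006,"y":0,"z":-0.002,"spin":0},{"fingers":-1,"x":0.007,"y":0,"z":-0.0025,"spin":0},{"fingers":-1,"x":0.008,"y":0,"z":-0.003,"spin":0},{"fingers":-1,"x":0.008,"y":0,"z":-0.003,"spin":0},{"fingers":-1,"x":0.008,"y":0,"z":-0.003,"spin":0}]' 12;
```

```text
time_s: 10.5
ee_pos: [0.6587, 0.0795, 0.0894]
eef_rot: [-1.571, -0.0, -1.571]
force: [-1.5, 4.5, -4.1]
grip_width: 0.0218
```

```bash
python3 -m handwheel '[{"fingers":-1,"x":0.001,"y":0,"z":-0.0005,"spin":0},{"fingers":-1,"x":0.002,"y":0,"z":-0.001,"spin":0},{"fingers":-1,"x":0.003,"y":0,"z":-0.0015,"spin":0},{"fingers":-1,"x":0.004,"y":0,"z":-0.002,"spin":0},{"fingers":-1,"x":0.005,"y":0,"z":-0.0025,"spin":0},{"fingers":-1,"x":0.006,"y":0,"z":-0.003,"spin":0},{"fingers":-1,"x":0.006,"y":0,"z":-0.003,"spin":0},{"fingers":-1,"x":0.006,"y":0,"z":-0.003,"spin":0},{"fingers":-1,"x":0.006,"y":0,"z":-0.003,"spin":0},{"fingers":-1,"x":0.006,"y":0,"z":-0.003,"spin":0}]' 12; python3 look.py
```

```text
time_s: 11.5
ee_pos: [0.6562, 0.0744, 0.0896]
eef_rot: [-1.569, 0.001, -1.57]
force: [3.3, 10.3, -6.8]
grip_width: 0.0217
top z 0.10411269685673606 ctr [0.66255461 0.07519764 0.10284292] tcp [0.65621908 0.07438182 0.08955677] F [ 2.3 10.6 -5.8]
scene zmax 0.10399101693059723 n 136 [0.65701749 0.07498618 0.083     ] r 0.08745325007752808 world ang -0.4688132390005057
```

View pics/last.png

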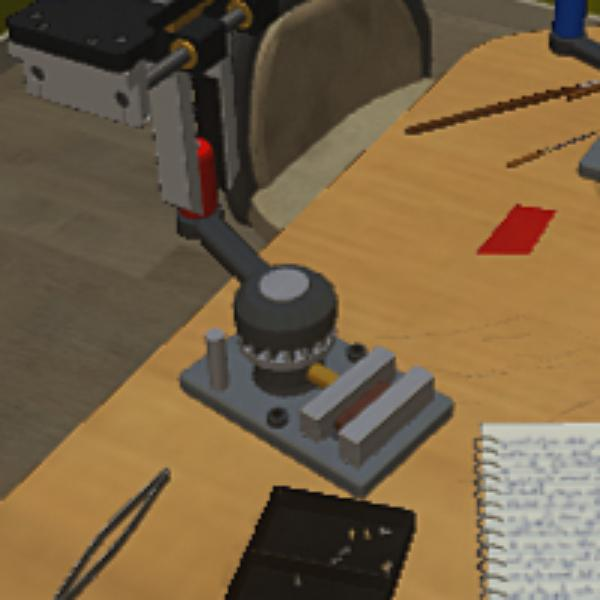

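Tangential force rose to about 10 N well before the forward stop, and the jaw now meets the stone in the picture. I'll push a little more to confirm it's the hard stop.

```bash
python3 -m handwheel '[{"fingers":-1,"x":0.0005,"y":0,"z":0,"spin":0},{"fingers":-1,"x":0.001,"y":0,"z":-0.0005,"spin":0},{"fingers":-1,"x":0.0015,"y":0,"z":-0.0005,"spin":0},{"fingers":-1,"x":0.002,"y":0,"z":-0.001,"spin":0},{"fingers":-1,"x":0.002,"y":0,"z":-0.001,"spin":0},{"fingers":-1,"x":0.002,"y":0,"z":-0.001,"spin":0},{"fingers":-1,"x":0.002,"y":0,"z":-0.001,"spin":0},{"fingers":-1,"x":0.002,"y":0,"z":-0.001,"spin":0},{"fingers":-1,"x":0.002,"y":0,"z":-0.001,"spin":0},{"fingers":-1,"x":0.002,"y":0,"z":-0.001,"spin":0}]' 12; python3 - <<'E'
from h import *
im,d=cams.camera('side');o=get_obs();print(o['force'],o['ee_pos'])
a=np.load('pics/side0.npz')['im']
cr=lambda i:cv2.resize(i[165:215,245:340,::-1],None,fx=8,fy=6,interpolation=2)
cv2.imwrite('pics/cmp.png',np.vstack([cr(a)[:300],cr(im)[:300]]))
E
```

```text
time_s: 12.6
ee_pos: [0.6554, 0.0726, 0.0896]
eef_rot: [-1.569, 0.002, -1.57]
force: [3.8, 10.9, -6.0]
grip_width: 0.0216
[ 3.52330161 11.77571134 -6.55168804] [0.65533313 0.07264064 0.0896017 ]
```

View pics/cmp.png

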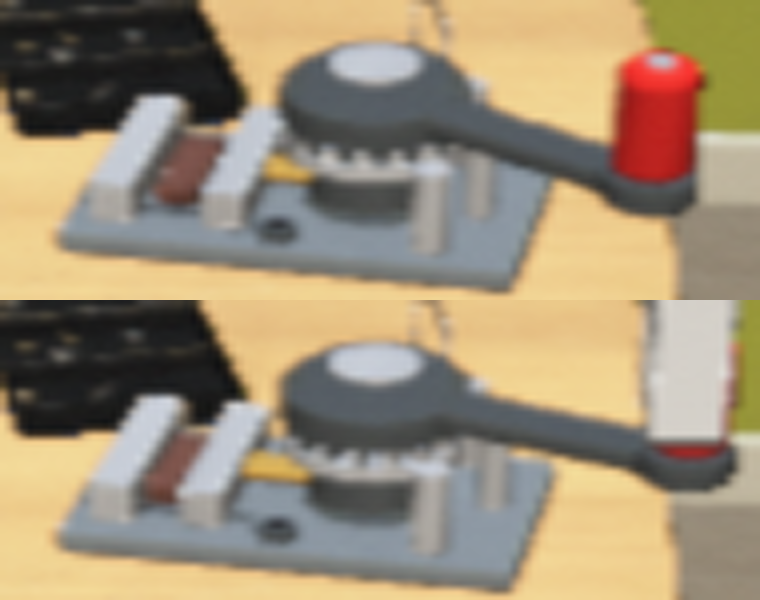

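Side comparison: the moving jaw edge shifted left from about (235,150) to (215,450), now against the stone. But the tool followed the extra 2 mm at about 11 N, so the spindle may still be turning. Pushing on.

```bash
python3 -m handwheel '[{"fingers":-1,"x":0.0005,"y":0,"z":-0.0005,"spin":0},{"fingers":-1,"x":0.001,"y":0,"z":-0.001,"spin":0},{"fingers":-1,"x":0.0015,"y":0,"z":-0.001,"spin":0},{"fingers":-1,"x":0.002,"y":0,"z":-0.0015,"spin":0},{"fingers":-1,"x":0.0025,"y":0,"z":-0.002,"spin":0},{"fingers":-1,"x":0.003,"y":0,"z":-0.002,"spin":0},{"fingers":-1,"x":0.0035,"y":0,"z":-0.0025,"spin":0},{"fingers":-1,"x":0.004,"y":0,"z":-0.0025,"spin":0},{"fingers":-1,"x":0.004,"y":0,"z":-0.0025,"spin":0},{"fingers":-1,"x":0.004,"y":0,"z":-0.0025,"spin":0}]' 12; python3 look.py
```

```text
time_s: 13.65
ee_pos: [0.6524, 0.0672, 0.0896]
eef_rot: [-1.571, -0.0, -1.571]
force: [-0.3, 1.1, -0.7]
grip_width: 0.0223
top z 0.10448783801167727 ctr [0.65977376 0.06911988 0.10334634] tcp [0.65243834 0.06725149 0.08963517] F [ 0.1  0.9 -0.4]
scene zmax 0.10626684076360349 n 122 [0.65459036 0.06884729 0.083     ] r 0.08830669822263891 world ang -0.54331798996597
```

Force fell and the grip has slid within the pads, about 4 mm outward. I'll regrip squarely, with the jaws turned to the lever's tangent, and check where the lever stands.

```bash
python3 -m handwheel '[{"fingers":-0.3,"x":0,"y":0,"z":0,"spin":0},{"fingers":-0.3,"x":0,"y":0,"z":0,"spin":0},{"fingers":-0.3,"x":-0.001,"y":0,"z":0.001,"spin":7},{"fingers":-0.3,"x":-0.002,"y":0,"z":0.002,"spin":14},{"fingers":-0.3,"x":-0.002,"y":0,"z":0.002,"spin":21},{"fingers":-0.3,"x":-0.002,"y":0,"z":0.002,"spin":28},{"fingers":-0.3,"x":-0.002,"y":0,"z":0.002,"spin":30},{"fingers":-0.3,"x":-0.002,"y":0,"z":0.002,"spin":30},{"fingers":-0.3,"x":-0.002,"y":0,"z":0.002,"spin":30},{"fingers":-0.3,"x":-0.002,"y":0,"z":0.002,"spin":30}]' 25; python3 look.py
```

```text
time_s: 14.75
ee_pos: [0.6541, 0.0692, 0.0892]
eef_rot: [-1.571, -0.001, -2.093]
force: [-0.9, -2.7, -0.5]
grip_width: 0.0326
top z 0.10415751099289108 ctr [0.65552965 0.0624375  0.10292276] tcp [0.65420965 0.069199   0.08932445] F [-1.5 -2.2 -0.4]
scene zmax 0.10402308331095744 n 307 [0.65116963 0.06540389 0.083     ] r 0.0872862150725166 world ang -0.5973734183567402
```

View pics/last.png

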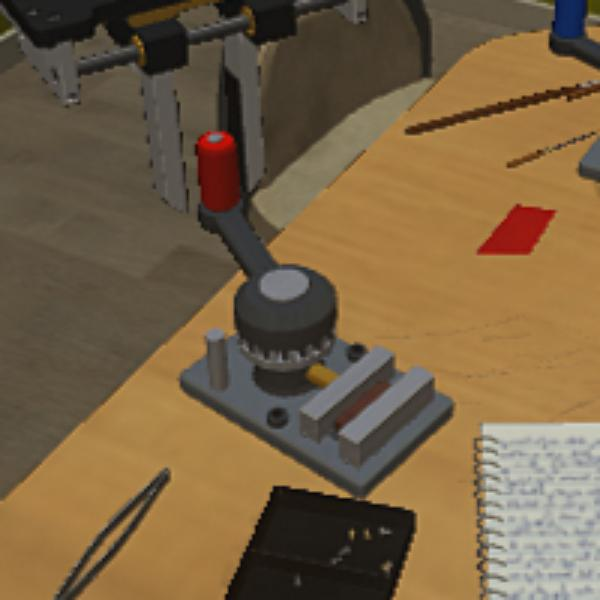

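The lever is down (top 104 mm), at about -0.56 rad world or -0.39 relative, short of the forward stop. I'll close on it and push along the tangent to verify the hard stop.

```bash
python3 -m handwheel '[{"fingers":-0.3,"x":0.002,"y":0,"z":0,"spin":0},{"fingers":-0.5,"x":0.0045,"y":0,"z":0,"spin":0},{"fingers":-1,"x":0.0045,"y":0,"z":0,"spin":0},{"fingers":-1,"x":0.0045,"y":0,"z":0,"spin":0},{"fingers":-1,"x":0.005,"y":0,"z":0,"spin":0.5},{"fingers":-1,"x":0.006,"y":0,"z":0,"spin":1},{"fingers":-1,"x":0.007,"y":0,"z":0,"spin":1.5},{"fingers":-1,"x":0.0075,"y":0,"z":0,"spin":2},{"fingers":-1,"x":0.0075,"y":0,"z":0,"spin":2},{"fingers":-1,"x":0.0075,"y":0,"z":0,"spin":2}]' 30; python3 look.py
```

```text
time_s: 15.85
ee_pos: [0.6506, 0.0631, 0.0895]
eef_rot: [-1.571, 0.0, -2.129]
force: [-0.4, 0.1, -1.2]
grip_width: 0.0218
top z 0.10401001510513268 ctr [0.65440953 0.06065408 0.10281406] tcp [0.65061278 0.06304368 0.08945185] F [ 0.4 -0.3 -0.2]
scene zmax 0.10407765253885913 n 262 [0.64999868 0.06150969 0.083     ] r 0.08859336915024985 world ang -0.6411650883402871
```

```bash
python3 -m handwheel '[{"fingers":-1,"x":0.001,"y":0,"z":0,"spin":0.6},{"fingers":-1,"x":0.002,"y":0,"z":0,"spin":1.2},{"fingers":-1,"x":0.003,"y":0,"z":0,"spin":1.8},{"fingers":-1,"x":0.004,"y":0,"z":0,"spin":2.4},{"fingers":-1,"x":0.005,"y":0,"z":0,"spin":3},{"fingers":-1,"x":0.006,"y":0,"z":0,"spin":3.6},{"fingers":-1,"x":0.007,"y":0,"z":-0.0005,"spin":4.2},{"fingers":-1,"x":0.008,"y":0,"z":-0.0005,"spin":4.8},{"fingers":-1,"x":0.008,"y":0,"z":-0.0005,"spin":4.8},{"fingers":-1,"x":0.008,"y":0,"z":-0.0005,"spin":4.8}]' 30; python3 look.py; python3 - <<'E'
from h import *
im,d=cams.camera('side')
cv2.imwrite('pics/side3.png',cv2.resize(im[165:215,245:340,::-1],None,fx=8,fy=8,interpolation=2))
E
```

```text
time_s: 16.95
ee_pos: [0.6458, 0.0565, 0.0893]
eef_rot: [-1.571, -0.0, -2.213]
force: [-0.5, 4.3, -0.8]
grip_width: 0.0212
top z 0.10399950622660246 ctr [0.64939467 0.05424268 0.10285605] tcp [0.6458443  0.05653613 0.08935459] F [-0.8  3.5 -1.1]
scene zmax 0.10408857458051435 n 269 [0.64595649 0.0560687  0.083     ] r 0.08886725345324153 world ang -0.7175120046236297
```

View pics/side3.png

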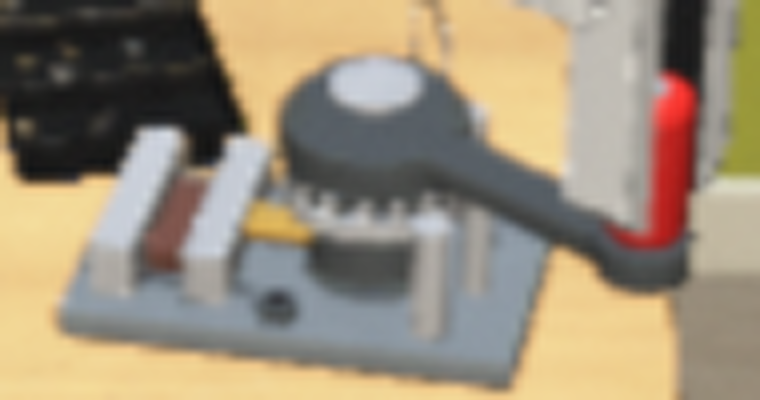

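Down, at about -0.68 rad world with roughly 3 N resistance; the jaw looks closed on the stone at crop (190,230). Pushing on until the resistance clearly rises.

```bash
python3 -m handwheel '[{"fingers":-1,"x":0.001,"y":0,"z":0,"spin":0.6},{"fingers":-1,"x":0.002,"y":0,"z":0,"spin":1.2},{"fingers":-1,"x":0.003,"y":0,"z":0,"spin":1.8},{"fingers":-1,"x":0.004,"y":0,"z":0,"spin":2.4},{"fingers":-1,"x":0.005,"y":0,"z":0,"spin":3},{"fingers":-1,"x":0.006,"y":0,"z":0,"spin":3.6},{"fingers":-1,"x":0.007,"y":0,"z":-0.0005,"spin":4.2},{"fingers":-1,"x":0.008,"y":0,"z":-0.0005,"spin":4.8},{"fingers":-1,"x":0.008,"y":0,"z":-0.0005,"spin":4.8},{"fingers":-1,"x":0.008,"y":0,"z":-0.0005,"spin":4.8}]' 30; python3 look.py; python3 - <<'E'
from h import *
# jaw gap profile along base x, from side and scene clouds, now vs start
psi=-.179;X=np.array([np.cos(psi),np.sin(psi)]);Y=np.array([-X[1],X[0]]);ax=np.array([.5767,.1125])
for n in('side','scene'):
    c=cams.get_calibration(n);f=np.load(f'pics/{n}0.npz')
    for lab,im,d in(('t0',f['im'],f['d']),('now',)+tuple(cams.camera(n))):
        W=cloud(d,c);q=W[...,:2]-ax;u=q@X;v=q@Y
        m=(abs(v)<.03)&(u<-.02)&(u>-.085)&(W[...,2]>.026)&(W[...,2]<.06)
        h,e=np.histogram(u[m]*1000,bins=np.arange(-84,-18,2));print(n,lab,dict(zip(e[:-1].astype(int).tolist(),h.tolist())),W[m][:,2].max().round(3))
E
```

```text
time_s: 18.1
ee_pos: [0.6405, 0.0507, 0.0893]
eef_rot: [-1.572, -0.0, -2.297]
force: [-2.2, 6.7, -1.9]
grip_width: 0.0213
top z 0.10408705683382824 ctr [0.64392203 0.04819981 0.10285999] tcp [0.64051132 0.05064804 0.08927261] F [-1.8  6.5 -0.9]
scene zmax 0.10382174198103712 n 271 [0.63962105 0.0510486  0.083     ] r 0.08775528951786235 world ang -0.8082062892042076
side t0 {-84: 0, -82: 0, -80: 0, -78: 0, -76: 0, -74: 2, -72: 10, -70: 14, -68: 13, -66: 15, -64: 16, -62: 16, -60: 10, -58: 0, -56: 0, -54: 0, -52: 0, -50: 0, -48: 0, -46: 0, -44: 0, -42: 7, -40: 15, -38: 14, -36: 14, -34: 13, -32: 14, -30: 14, -28: 0, -26: 6, -24: 0, -22: 10} 0.06
side now {-84: 0, -82: 0, -80: 0, -78: 0, -76: 0, -74: 0, -72: 15, -70: 11, -68: 15, -66: 16, -64: 12, -62: 19, -60: 9, -58: 0, -56: 0, -54: 0, -52: 0, -50: 0, -48: 7, -46: 15, -44: 12, -42: 12, -40: 16, -38: 16, -36: 19, -34: 2, -32: 2, -30: 2, -28: 2, -26: 5, -24: 2, -22: 11} 0.06
scene t0 {-84: 0, -82: 0, -80: 0, -78: 0, -76: 1, -74: 35, -72: 48, -70: 38, -68: 35, -66: 40, -64: 37, -62: 29, -60: 1, -58: 0, -56: 0, -54: 0, -52: 0, -50: 0, -48: 0, -46: 0, -44: 4, -42: 60, -40: 28, -38: 43, -36: 31, -34: 38, -32: 28, -30: 7, -28: 12, -26: 78, -24: 58, -22: 32} 0.06
scene now {-84: 0, -82: 0, -80: 0, -78: 0, -76: 0, -74: 31, -72: 50, -70: 44, -68: 34, -66: 36, -64: 36, -62: 29, -60: 2, -58: 0, -56: 0, -54: 0, -52: 0, -50: 6, -48: 56, -46: 39, -44: 31, -42: 33, -40: 37, -38: 35, -36: 4, -34: 3, -32: 3, -30: 3, -28: 11, -26: 74, -24: 65, -22: 36} 0.06
```

Depth profiles show the moving jaw travelled about 6 mm and the gap is now about 12 mm, the stone's thickness. I'll push firmly once more toward the stop to be sure.

```bash
python3 -m handwheel '[{"fingers":-1,"x":0.001,"y":0,"z":-0.001,"spin":0.6},{"fingers":-1,"x":0.002,"y":0,"z":-0.0015,"spin":1.2},{"fingers":-1,"x":0.003,"y":0,"z":-0.0015,"spin":1.8},{"fingers":-1,"x":0.004,"y":0,"z":-0.0015,"spin":2.4},{"fingers":-1,"x":0.005,"y":0,"z":-0.0015,"spin":3},{"fingers":-1,"x":0.006,"y":0,"z":-0.0015,"spin":3.6},{"fingers":-1,"x":0.007,"y":0,"z":-0.002,"spin":4.2},{"fingers":-1,"x":0.007,"y":0,"z":-0.002,"spin":4.2},{"fingers":-1,"x":0.007,"y":0,"z":-0.002,"spin":4.2},{"fingers":-1,"x":0.007,"y":0,"z":-0.002,"spin":4.2}]' 30; python3 - <<'E'
from h import *
o=get_obs();print(o['force'],o['ee_pos'])
psi=-.179;X=np.array([np.cos(psi),np.sin(psi)]);Y=np.array([-X[1],X[0]]);ax=np.array([.5767,.1125])
n='scene';c=cams.get_calibration(n);W=None
im,d=cams.camera(n);W=cloud(d,c);q=W[...,:2]-ax;u=q@X;v=q@Y
m=(abs(v)<.03)&(u<-.02)&(u>-.085)&(W[...,2]>.026)&(W[...,2]<.06)
h,e=np.histogram(u[m]*1000,bins=np.arange(-84,-18,2));print(dict(zip(e[:-1].astype(int).tolist(),h.tolist())))
E
```

```text
time_s: 19.3
ee_pos: [0.6357, 0.0469, 0.0898]
eef_rot: [-1.569, 0.003, -2.37]
force: [7.2, 8.2, -3.6]
grip_width: 0.0217
[ 7.18812101  8.23888046 -3.60194707] [0.63565164 0.04690586 0.08981974]
{-84: 0, -82: 0, -80: 0, -78: 0, -76: 0, -74: 29, -72: 47, -70: 38, -68: 36, -66: 40, -64: 38, -62: 28, -60: 1, -58: 0, -56: 0, -54: 0, -52: 0, -50: 1, -48: 70, -46: 28, -44: 41, -42: 34, -40: 36, -38: 30, -36: 7, -34: 2, -32: 2, -30: 3, -28: 13, -26: 74, -24: 58, -22: 38}
```

Resistance is again a purely tangential ~11 N at -0.84 rad. That is one tooth (0.39) past the first hard contact at -0.45, and the jaw isn't moving, so the spindle is at its stop. Now I'll release and retreat upward.

```bash
python3 -m handwheel '[{"fingers":-1,"x":-0.001,"y":0,"z":0,"spin":0},{"fingers":-0.3,"x":-0.001,"y":0,"z":0,"spin":0},{"fingers":0,"x":-0.001,"y":0,"z":0,"spin":0},{"fingers":0,"x":-0.001,"y":0,"z":0,"spin":0},{"fingers":0,"x":-0.001,"y":-0.01,"z":0,"spin":0},{"fingers":0,"x":-0.001,"y":-0.04,"z":0,"spin":0},{"fingers":0,"x":-0.001,"y":-0.08,"z":0,"spin":0},{"fingers":0,"x":-0.001,"y":-0.12,"z":0,"spin":0},{"fingers":0,"x":-0.001,"y":-0.14,"z":0,"spin":0},{"fingers":0,"x":-0.001,"y":-0.14,"z":0,"spin":0}]' 30; python3 look.py; python3 - <<'E'
from h import *
im,d=cams.camera('side');a=np.load('pics/side0.npz')['im']
m=mask(im,'blue');b=mask(a,'blue');print([np.argwhere(k[255:298,265:290]).mean(0) for k in(m,b)])
s,_=cams.camera('scene')
cv2.imwrite('pics/fin.png',np.hstack([cv2.resize(im[165:215,245:340,::-1],(400,300)),cv2.resize(s[220:345,180:300,::-1],(400,400))[:300]]))
E
```

```text
time_s: 20.35
ee_pos: [0.6362, 0.0468, 0.2338]
eef_rot: [-1.566, 0.004, -2.37]
force: [0.3, 0.7, 0.4]
grip_width: 0.0469
top z 0.10160974397974619 ctr [0.64351155 0.05158086 0.10012799] tcp [0.63557079 0.04688774 0.23107269] F [ 0.2  0.2 -0.5]
scene zmax 0.10392076747449411 n 289 [0.64237668 0.05416801 0.083     ] r 0.08750172649791423 world ang -0.7607913726815678
[array([20.72241993, 11.90035587]), array([20.76173285, 11.81227437])]
```

View pics/fin.png

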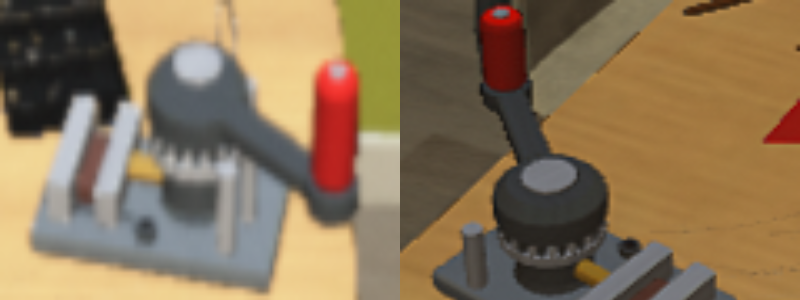

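Lever is down (top 104 mm) and sprang back slightly to about -0.73 rad. The jaw is against the stone and the blue grip hasn't moved. I'll check the jaw numerically once more.

```bash
python3 - <<'E'
from h import *
psi=-.179;X=np.array([np.cos(psi),np.sin(psi)]);Y=np.array([-X[1],X[0]]);ax=np.array([.5767,.1125])
for n in('scene','side'):
    c=cams.get_calibration(n);f=np.load(f'pics/{n}0.npz')
    for lab,d in(('t0',f['d']),('now',cams.camera(n)[1])):
        W=cloud(d,c);q=W[...,:2]-ax;u=q@X;v=q@Y
        m=(abs(v)<.03)&(u>-.085)&(W[...,2]>.030)&(W[...,2]<.045)
        M=u[m&(u>-.055)&(u<-.029)]*1000;F=u[m&(u<-.055)]*1000
        print(n,lab,'moving',M.mean().round(2),np.percentile(M,[2,98]).round(1),len(M),'fixed',F.mean().round(2),np.percentile(F,[2,98]).round(1),'z',W[m][:,2].max())
E
```

```text
scene t0 moving -36.76 [-41.5 -31.6] 34 fixed -66.81 [-73.6 -61.4] z 0.04498868085285986
scene now moving -42.54 [-47.8 -36.9] 31 fixed -67.16 [-73. -62.] z 0.044948285544154
side t0 moving -34.7 [-40.4 -29.9] 39 fixed -65.16 [-70.5 -59.5] z 0.04492206588989494
side now moving -40.77 [-45.9 -35.4] 52 fixed -65.19 [-71.5 -59.5] z 0.04481922718103544
```

```bash
python3 -c "
from station import workorder,get_obs
print(workorder.hand_in());print(get_obs()['time_s'])"
```

```text
the job is handed in; nothing more can be done
None
the job is handed in; nothing more can be done
```

I tightened the red clamp until its spindle resisted like a hard stop and handed the job in at about 20.5 s. The evidence points to the jaw being closed on the stone, but it doesn't prove the last fraction of a millimetre.

**What I did:** I gripped the red grip, lifted the lever about 10–11 mm and swung it back to about +0.70 rad. I let the spring drop it into its teeth, turned it clockwise, then opened the fingers and raised the tool 140 mm clear.

**What the last checks showed:**
- **Jaw:** it moved about 6 mm, and the gap is about 12 mm, which is the stone's thickness. My measurement is good to about 0.5 mm, or 0.07 rad of spindle.
- **Spindle stop:** resistance rose from about 3 N to about 11 N with the jaw no longer visibly moving.
- **Lever:** its grip top is at 104 mm in the scene camera, the height of a seated lever. The wrist camera read 101.6 mm, taken from farther off. It rests at about -0.55 rad, short of the forward stop.
- **Blue clamp:** the blue grip is at the same pixels as at the start.
- **Robot:** it was touching nothing at hand-in, and the forces I read stayed below about 14 N.

**What disagreed:**
- **Skipped tooth:** my first push held at about 11 N. The resistance then dropped and the lever rode up about 2 mm, and the same resistance came back one tooth (0.39 rad) further on. I take this as the lever skipping a tooth against the spindle stop.
- **Grip slip:** the grip also slid a few millimetres in the pads on that first push, so I regripped.
- **Spring-back:** the lever sprang back about 0.1 rad when I let go.

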